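# Draw the sprung rod to its length mark and hold it

### The job

On the inspection bench two sprung telescoping rods are clamped in stands. Take the one with the long barrel by its upright tab: first push its rod fully home until you feel the stop, then draw it out against its spring until the ring marked on the rod is at the barrel's mouth, not well past it, and finish with the gripper still holding it there, steady. Leave the short rod and the other things on the bench where they are.

Things in the scene. Friction and masses are not known exactly. Their poses are not given: they have to be found in the camera images.
- long_gauge: Stand of the LONG rod, fixed: grey base plate 180 x 60 x 12 mm (x = 15 to 195 mm), two clamp blocks 68 mm high holding a level aluminium barrel 150 mm long, 22 mm across, axis 50 mm up. A 10 mm steel rod slides in it, an upright tab on its end. Origin: on the bench under the tab when the rod is home. x: along the barrel (mouth at +30 mm); the rod pulls out to -x, roughly towards the robot; z up.
- long_rod (a joint): How far the long rod is out, in m: 0 = home on its hard stop; starts stuck 8 to 18 mm out; 0.060 = length mark at the barrel's mouth; travel ends at 0.090. An inner spring pulls it in, 0.2 N per mm out, and friction drags with 4.5 N either way: reaching the mark takes about 17 N, and let go there it springs back to about 22 mm.
- long_tab (a point): Grip point of the long rod's upright steel tab, moving with it: tab's middle, 92 mm above the bench. The tab is 10 mm thick (along x of long_gauge), 34 mm wide (along y), from 36 to 112 mm above the bench, and clear of everything round its upper part. At x = 0 of long_gauge when home, x = -60 mm at the mark.
- long_mark (a point): Length mark of the long rod: middle of a dark ring 3 mm wide round the rod, on the rod's axis, 90 mm behind the tab's middle; hidden in the barrel until the rod is drawn out about 60 mm.
- long_mouth (a point): Centre of the long barrel's open end, where the rod comes out, 50 mm above the bench, 30 mm from the tab's middle when the rod is home.
- short_gauge: The other stand, with the SHORT rod, to be left alone: same tab and layout, same origin and axes, but its barrel is only 80 mm long, its clamp blocks close together (base plate 110 x 60 mm, x = 15 to 125 mm). The two stands swap sides from start to start.
- short_tab (a point): Same point on the short rod's tab, 92 mm above the bench.
- pin_tray: Bystander: small clear open tray of steel pins, 90 x 70 x 30 mm; origin under its centre.
- ring_gauge: Bystander: steel ring, 44 mm across, 16 mm high; origin under its centre.
- gauge_block: Bystander: steel block 35 x 20 x 18 mm; origin under its centre.
- pin_jar: Bystander: round jar with white cap, 48 mm across, 65 mm high; origin under its centre.
- tweezers: Bystander: steel tweezers lying flat, 125 mm long, 12 mm high; origin under its centre.
- pencil: Bystander: pencil, 165 x 7 x 7 mm; origin under its centre.
Mind the look-alikes: they are no part of the job. What is meant by the long_gauge is not blue, and is the larger of those in its own colour.

How it is judged (in metres and radians):
On the way, in this order (a step that is already met when the one before it is completed fails the run):
1. the long rod is pushed fully home on its stop (value of joint long_rod below 0.002 m), for 0.2 s.
2. the long rod is drawn out to its length mark (value of joint long_rod between 0.056 and 0.064 m), for 0.3 s.
At the end, for the whole second after the job is handed in: the long rod is drawn out 60 mm, within 4 mm, so that its ring is at the barrel's mouth, still to 5 mm/s, with the fingers holding it (3 N or more) (all of step 2 and velocity of joint long_rod between -0.005 and 0.005 m/s and contact force between the fingers and long_gauge above 3 N); the arm keeps its last pose, push and grip.
It fails at once if the long rod pulled well past its mark (more than 12 mm) (value of joint long_rod above 0.072 m).
It fails at once if the short rod moved by more than 6 mm (distance of short_tab from where it was at the start of the episode above 0.006 m).
It fails at once if a bystander moved by more than 20 mm (distance of any of pin_tray, ring_gauge, gauge_block, pin_jar, tweezers, pencil from where it was at the start of the episode above 0.02 m).
It also fails if it takes over 40 s, if anything falls off the work surface, if the arm or the gripper's body presses on something with over 40 N, if the wrist force passes 120 N, or if a joint passes its speed limit or range.

### The arm

A 6-joint arm with a two-finger parallel gripper is mounted at the origin on the work surface. World frame = base frame: x ahead of the robot, y to its left, z up, the work surface at z = 0. Lengths are in m, angles in degrees, forces in N, time in s.
With the tool pointing down it reaches from about 0.4 to 0.825 m from the base axis. Payload 7 kg.
Tool frame: the origin (TCP) lies at the very end of the fingers, on their centre line; the grasp point (between the pads) lies 19 mm behind it; z points along the fingers, y is the line along which they close (so a half turn about z gives the same grasp; the last joint's range is limited). The gripper opens to 88 mm and grips with 3 to 60 N. Pads are 19 mm wide; open, the fingers measure 130 mm over their backs; the gripper's body (78 mm by 193 mm) begins 47 mm behind the grasp point.
Start: joints at [-54.712, 20.546, 0.682, 0, -70.136, -16.507], TCP at [0.217, -0.639, 0.227] pointing down, gripper open.
Joint ranges: [-176.03, 176.03], [-82.01, 121.73], [-58.28, 71.71], [-173.87, 95.51], [-174.79, -0.11], [-173.66, 173.66]. Speed limits (degrees/s): [136.94, 136.94, 172.46, 180, 180, 180].

### API

Orientations are given as [roll, pitch, yaw] about the fixed x, y, z axes, in that order (R = Rz(yaw) Ry(pitch) Rx(roll)).
In Python, from plant import ctrl gives the robot as it stands.
- The arm moves only by the tool carry_out, never from a script. Its argument "deltas" is a list that holds one entry, the list of rows, each a list of 5 numbers: the shift along the tool's x, y, z scaled (see below), then the turn about the tool's z scaled (see below), then the opening, from -1 (shut) to 1 (fully open). A call has 1 to 5 rows; each row is the pose to reach, as a shift and turn from the pose commanded when the call began, along the tool's axes at that moment, turning the shorter way round; what a row does not reach only later rows make up. The controller multiplies each number of a shift by 20 cm and each number of a turn by 2 pi rad. A row lasts 1/10 s, in which the tool goes at most 50 mm and 8.59 degrees, less where a joint would pass 70% of its speed; a pose out of reach is approached as far as the arm can. A call with a number of a shift or a turn outside -1 to 1 is refused whole. A call with a gripper value outside its range is refused whole. The fingers move at their own pace and stop on an object; the grip force is fixed at half the most. Time passes only in rows, so rows that repeat a pose let the fingers close. It gives the time, the measured TCP pose, the force, the opening and the grip force at its end, in the units of the state.
- ctrl.get_obs(): the state, without advancing time (a new reading comes with each control period).
- ctrl.snapshot(name): name is "scene" or "top" or "wrist"; returns a dict with "color" (480x640x3 uint8, red, green, blue), "camera_matrix" (3x3 intrinsics, pixels), "R" (3x3) and "t" (3): a world point X has camera coordinates R X + t. Camera axes: x right, y down, z forward; pixel columns grow to the right and rows downward; lengths in m; the calibration is good to about 2 mm. The wrist camera is an equidistant fisheye: a pixel r from the principal point sees the ray r / f radians off the axis. A picture is of the moment at which its call begins. There is no depth.
- ctrl.close_job(): hands the job in; it is judged then, once.
Trained networks look in a picture, given as the dict that the camera call returned (one of the last four; its "shot" number tells which), for a name from the list of things; names that differ only in an ending like _2 or _b are one class to them, and where a whole thing is asked for, a point or a joint stands for the part that bears it (a point fixed in the world has none). Each returns a list of dicts, best first, with "p" (0 to 1); they miss things now and then, are a little off and sometimes report something else, mostly with a low value. They report only what shows in the picture. A call takes as long as a camera call. They do not tell look-alikes from the thing itself.
- ctrl.search_frame(picture, name): "centre" ([column, row] in pixels, amid what is visible of it).
- ctrl.silhouettes(picture, name): "mask" (480x640 bool, what is visible of it) and "centre" ([column, row] in pixels, amid what is visible of it).
- ctrl.spot_point(picture, name): "centre" ([column, row] in pixels: a listed point, or the origin of a listed thing).
The state is a dict: "clock": time; "joint_pos": joint angles; "qvel": joint speeds; "tau": joint torques, N m; "tool_pos": TCP position; "orientation": TCP orientation; "force": force on the tool from outside, world axes, zero at the start; "moment": the same for the moment, N m; "opening": finger opening in m; "gripper_force": force on a finger pad.
Only numpy, scipy, OpenCV 4.12 (cv2) and the standard library are available. Lean on these libraries where they do the work, as an engineer would, in place of code of your own. Each camera call takes 0.05 s, during which the arm holds its last target. There are 200 camera calls.

## Working session

There is one attempt and no reset: what is moved stays moved. The work goes in short steps, Python scripts to look and compute and a tool call to move; the robot and the scene stay as the last step left them, time stands still between calls to the robot, and variables do not carry over. Pictures are saved under pics/ and viewed, at most 10 in all, crops included, and the job is handed in when it is done.

Besides the shell and the picture viewer there is one more tool, called after "Call:" by a JSON object that holds its "api" and its "payload", one argument or row to a line. carry_out: Moves the arm, as the interface text tells. Its arguments: {"type":"object","properties":{"deltas":{"type":"array"}},"required":["deltas"]}

```bash
mkdir -p pics; cat > h.py <<'E'
import numpy as np, cv2
from plant import ctrl
def snap(n,f=None):
    s=ctrl.snapshot(n)
    if f: cv2.imwrite('pics/'+f,s['color'][:,:,::-1])
    return s
def onplane(s,px,z):
    K,R,t=[np.array(s[k]) for k in('camera_matrix','R','t')]
    d=R.T@np.linalg.solve(K,[px[0],px[1],1]); c=-R.T@t
    return c+d*(z-c[2])/d[2]
E
python3 - <<'E'
from h import *
for n in('top','scene'):
    s=snap(n,n+'1.png')
    for k,z in(('long_tab',.092),('short_tab',.092),('long_mouth',.05),('long_gauge',0),('short_gauge',0)):
        for r in ctrl.spot_point(s,k): print(n,k,np.round(r['centre']),round(r['p'],2),onplane(s,r['centre'],z).round(4))
o=ctrl.get_obs();print(o)
E
```

```text
top long_tab [167. 331.] 0.57 [0.2765 0.5713 0.092 ]
top long_tab [274. 333.] 0.46 [0.2729 0.2401 0.092 ]
top long_tab [292. 250.] 0.38 [0.53   0.1886 0.092 ]
top short_tab [412. 258.] 0.63 [ 0.5098 -0.1876  0.092 ]
top long_mouth [165. 322.] 0.72 [0.3027 0.5923 0.05  ]
top long_mouth [274. 330.] 0.65 [0.2811 0.243  0.05  ]
top long_mouth [292. 236.] 0.55 [0.5792 0.1928 0.05  ]
top long_gauge [300. 251.] 0.84 [0.535  0.1697 0.    ]
top long_gauge [174. 328.] 0.73 [0.2804 0.5809 0.    ]
top long_gauge [275. 333.] 0.68 [0.267  0.2469 0.    ]
top short_gauge [411. 257.] 0.75 [ 0.5191 -0.197   0.    ]
top short_gauge [295. 249.] 0.16 [0.5436 0.1858 0.    ]
scene long_tab [368. 171.] 0.72 [0.2919 0.2384 0.092 ]
scene long_tab [368. 234.] 0.7 [0.5317 0.1861 0.092 ]
scene long_tab [480. 157.] 0.7 [0.282  0.5713 0.092 ]
scene long_tab [365. 260.] 0.65 [0.6112 0.1621 0.092 ]
scene short_tab [215. 248.] 0.77 [ 0.5166 -0.1863  0.092 ]
scene long_mouth [488. 174.] 0.89 [0.3094 0.5957 0.05  ]
scene long_mouth [373. 258.] 0.84 [0.5722 0.193  0.05  ]
scene long_mouth [143. 311.] 0.61 [ 0.6466 -0.35
[... 276 characters left out ...]
0.5187 -0.1934  0.    ]
{'clock': 0.6, 'joint_pos': array([-5.47131032e+01,  2.05444474e+01,  6.81145150e-01, -3.94240294e-05,
       -7.01376142e+01, -1.65072992e+01]), 'qvel': array([ 0.07764095, -0.00580193,  0.06351771,  0.02432702,  0.00158854,
        0.07331032]), 'tau': array([ 8.75848364e-04, -5.81989825e+01,  2.93179911e+01,  6.99968264e+00,
        1.23969815e-02,  1.03310487e-05]), 'tool_pos': array([ 0.21727036, -0.63903328,  0.22657653]), 'orientation': array([ 1.79999111e+02, -2.24833207e-04, -1.61220416e+02]), 'force': array([ 0.07966356,  0.3529815 , -0.76414061]), 'moment': array([ 0.03193779,  0.03547731, -0.00870951]), 'gripper_force': 0.0, 'opening': 0.08756469424071875}
```

View pics/top1.png

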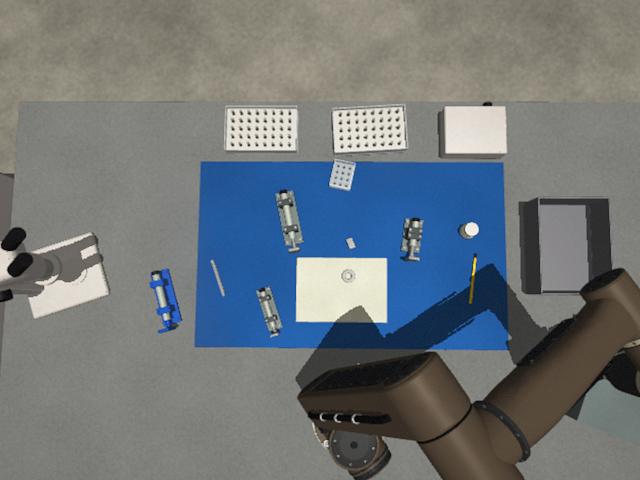

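View pics/scene1.png

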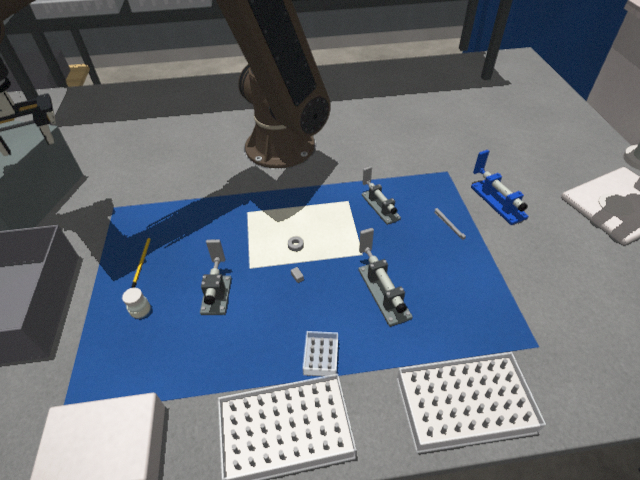

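The objects that could be taken for it, in top-image pixels:
- Large grey gauge at (292,250).
- Small grey look-alike at (272,333).
- Blue look-alike at (167,331).
- Short gauge at (412,258).

I choose the large grey one at (292,250). Next I'll check it in a close crop and get its axis.

```bash
python3 - <<'E'
from h import *
s=snap('scene'); c=s['color'][215:335,330:430,::-1]
cv2.imwrite('pics/crop.png',cv2.resize(c,None,fx=5,fy=5,interpolation=cv2.INTER_CUBIC)[:600])
s2=snap('top')
for r in ctrl.silhouettes(s2,'long_gauge'):
    m=r['mask']; ys,xs=np.nonzero(m)
    P=np.array([onplane(s2,p,.04)[:2] for p in zip(xs,ys)]); 
    w,v=np.linalg.eigh(np.cov(P.T)); a=v[:,1]*np.sign(v[0,1])
    print(r['centre'],r['p'],m.sum(),P.mean(0).round(3),'yaw',np.degrees(np.arctan2(a[1],a[0])))
E
```

```text
[163.9, 298.0] 0.86 1118 [0.375 0.599] yaw 15.631503804455338
[290.8, 219.8] 0.84 1125 [0.635 0.204] yaw 11.563911625320017
[269.5, 309.4] 0.58 649 [0.345 0.264] yaw 17.281312221343335
```

View pics/crop.png

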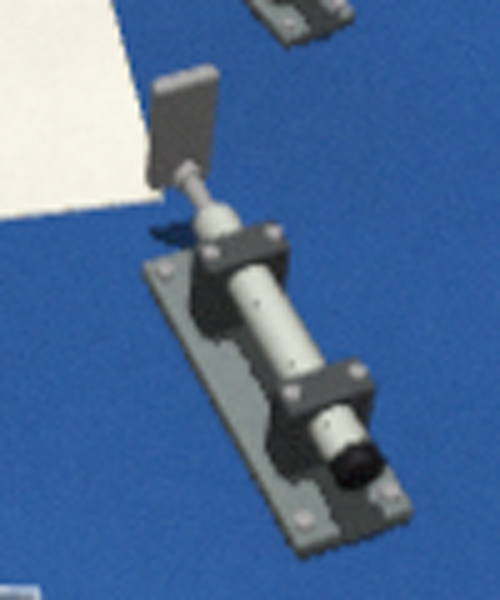

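The crop shows a grey stand with two separated clamps and a long pale barrel, with the tab at crop pixel (183,125). This is the right one. Next I'll get its pose from the plate corners.

```bash
python3 - <<'E'
from h import *
s=snap('scene')
C=[onplane(s,(330+x/5,215+y/5),.012)[:2] for x,y in((145,264),(299,545),(410,508))]
C=np.array(C);print(C.round(4)); d=C[1]-C[0];e=C[2]-C[1]
print(np.linalg.norm(d),np.linalg.norm(e))
g=np.arctan2(d[1],d[0]);print('yaw',np.degrees(g),np.degrees(np.arctan2(e[1],e[0])))
u=np.array([np.cos(g),np.sin(g)]);n=np.array([-u[1],u[0]])
for k,z in(('long_tab',.092),('long_mouth',.05)):
  for r in ctrl.spot_point(s,k): print(k,onplane(s,r['centre'],z).round(4))
# centre: C0 is x=15
ctr=(C[0]+C[2])/2; print('side',(C[0]-ctr)@n,'origin',ctr-u*.105)
E
```

```text
[[0.5692 0.1603]
 [0.7414 0.1977]
 [0.7299 0.253 ]]
0.17621028322198415 0.056512331870876883
yaw 12.245528532470564 101.75083088133744
long_tab [0.5311 0.1889 0.092 ]
long_tab [0.2795 0.5681 0.092 ]
long_tab [0.2921 0.2343 0.092 ]
long_mouth [0.3088 0.5923 0.05  ]
long_mouth [0.5605 0.1875 0.05  ]
long_mouth [0.3139 0.2426 0.05  ]
side -0.028255112725446983 origin [0.54696975 0.18436982]
```

Call:
{"api": "carry_out", "payload": {
  "deltas": [
    [[0, 0, -0.1, 0, 1], [0, 0, -0.1, 0, 1]]
  ]
}}

```text
clock: 1.1
tool_pos: [0.2176, -0.6403, 0.2492]
orientation: [-179.8, -0.0, -161.2]
force: [0.4, -0.2, 1.4]
opening: 0.0877
gripper_force: 0.0
```

Call:
{"api": "carry_out", "payload": {
  "deltas": [
    [[-0.15, 0.17, 0, 0, 1], [-0.3, 0.34, 0, 0, 1], [-0.45, 0.52, 0, 0, 1], [-0.6, 0.7, 0, 0, 1], [-0.7, 0.85, 0, 0, 1]]
  ]
}}

```text
clock: 1.6
tool_pos: [0.2957, -0.431, 0.2465]
orientation: [-180.0, 0.0, -161.2]
force: [0.6, -0.4, 0.2]
opening: 0.0878
gripper_force: 0.0
```

Call:
{"api": "carry_out", "payload": {
  "deltas": [
    [[-0.15, 0.17, 0, 0, 1], [-0.3, 0.34, 0, 0, 1], [-0.45, 0.52, 0, 0, 1], [-0.6, 0.7, 0, 0, 1], [-0.7, 0.85, 0, 0, 1]]
  ]
}}

```text
clock: 2.1
tool_pos: [0.3735, -0.225, 0.2467]
orientation: [-180.0, 0.1, -161.2]
force: [1.7, -0.2, 0.5]
opening: 0.0875
gripper_force: 0.0
```

Call:
{"api": "carry_out", "payload": {
  "deltas": [
    [[-0.15, 0.17, 0, 0, 1], [-0.3, 0.34, 0, 0, 1], [-0.45, 0.52, 0, 0, 1], [-0.6, 0.7, 0, 0, 1], [-0.7, 0.85, 0, 0, 1]]
  ]
}}

```text
clock: 2.6
tool_pos: [0.4515, -0.0185, 0.2467]
orientation: [180.0, 0.1, -161.2]
force: [1.0, 0.1, 0.4]
opening: 0.0875
gripper_force: 0.0
```

Call:
{"api": "carry_out", "payload": {
  "deltas": [
    [[-0.15, 0.17, 0, -0.02, 1], [-0.3, 0.34, 0, -0.04, 1], [-0.45, 0.52, 0, -0.06, 1], [-0.6, 0.7, 0, -0.08, 1], [-0.7, 0.85, 0, -0.1, 1]]
  ]
}}

```text
clock: 3.1
tool_pos: [0.5293, 0.1876, 0.2462]
orientation: [-180.0, 0.0, -124.9]
force: [1.1, -0.2, -0.3]
opening: 0.0877
gripper_force: 0.0
```

Call:
{"api": "carry_out", "payload": {
  "deltas": [
    [[0, 0, 0, -0.02, 1], [0, 0, 0, -0.04, 1], [0, 0, 0, -0.06, 1], [0, 0, 0, -0.08, 1], [0, 0, 0, -0.1, 1]]
  ]
}}

```text
clock: 3.6
tool_pos: [0.5285, 0.1851, 0.2464]
orientation: [-180.0, 0.0, -88.9]
force: [-0.4, -0.5, 0.3]
opening: 0.0874
gripper_force: 0.0
```

Call:
{"api": "carry_out", "payload": {
  "deltas": [
    [[0, 0, 0, -0.02, 1], [0, 0, 0, -0.031, 1], [0, 0, 0, -0.031, 1], [0, 0, 0, -0.031, 1], [0, 0, 0, -0.031, 1]]
  ]
}}

```text
clock: 4.1
tool_pos: [0.5285, 0.1851, 0.2465]
orientation: [-180.0, 0.0, -78.2]
force: [0.0, -0.9, 0.2]
opening: 0.0875
gripper_force: 0.0
```

```bash
python3 - <<'E'
from h import *
s=snap('wrist','w1.png')
K,R,t=[np.array(s[k]) for k in('camera_matrix','R','t')]
def ray(px,z):
    v=np.array([(px[0]-K[0,2])/K[0,0],(px[1]-K[1,2])/K[1,1]]);th=np.hypot(*v)
    d=R.T@np.r_[v/th*np.sin(th),np.cos(th)];c=-R.T@t
    return c+d*(z-c[2])/d[2]
print(-R.T@t)
for k,z in(('long_tab',.092),('long_mouth',.05),('long_gauge',0)):
  for r in ctrl.spot_point(s,k): print(k,np.round(r['centre']),round(r['p'],2),ray(r['centre'],z).round(4))
s=snap('scene','s2.png')
for k,z in(('long_tab',.092),('long_mouth',.05)):
  for r in ctrl.spot_point(s,k): print(k,np.round(r['centre']),round(r['p'],2),onplane(s,r['centre'],z).round(4))
E
```

```text
[0.54300032 0.11225094 0.4056276 ]
long_mouth [279. 206.] 0.71 [0.57   0.1906 0.05  ]
long_gauge [312. 194.] 0.55 [0.5404 0.1799 0.    ]
long_tab [367. 236.] 0.88 [0.5352 0.1843 0.092 ]
long_tab [148. 259.] 0.73 [ 0.5276 -0.3453  0.092 ]
long_tab [481. 159.] 0.58 [0.2917 0.5696 0.092 ]
long_tab [368. 171.] 0.39 [0.2916 0.2367 0.092 ]
long_mouth [370. 260.] 0.83 [0.5799 0.184  0.05  ]
long_mouth [487. 174.] 0.66 [0.3109 0.5911 0.05  ]
long_mouth [369. 186.] 0.65 [0.3068 0.2394 0.05  ]
```

View pics/w1.png

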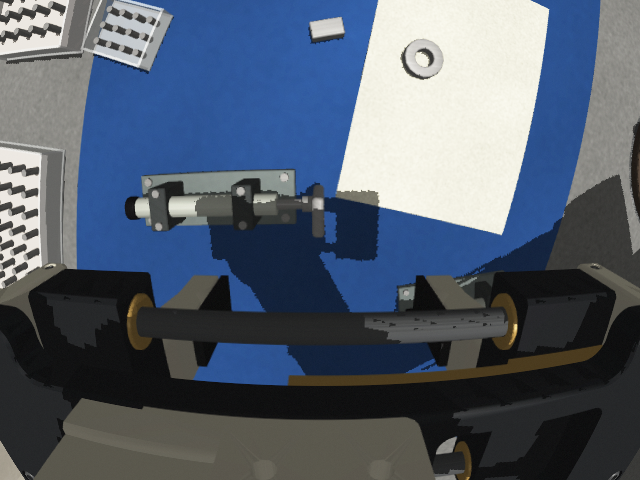

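The wrist view shows the tab edge-on at about (318,210), the barrel to the left of it, and the plate's near edge at x≈295.

```bash
cat >> h.py <<'E'
def ray(s,px,z):
    K,R,t=[np.array(s[k]) for k in('camera_matrix','R','t')]
    v=np.array([(px[0]-K[0,2])/K[0,0],(px[1]-K[1,2])/K[1,1]]);th=np.hypot(*v)
    d=R.T@np.r_[v/th*np.sin(th),np.cos(th)];c=-R.T@t
    return c+d*(z-c[2])/d[2]
E
python3 - <<'E'
from h import *
s=snap('wrist')
cv2.imwrite('pics/w1c.png',cv2.resize(s['color'][150:250,225:345,::-1],None,fx=6,fy=6,interpolation=cv2.INTER_CUBIC))
for n,p,z in(('pl_a',(294,170),.012),('pl_far',(142,178),.012)): print(n,ray(s,p,z).round(4))
E
```

```text
pl_a [0.5644 0.1569 0.012 ]
pl_far [0.7376 0.1969 0.012 ]
```

View pics/w1c.png

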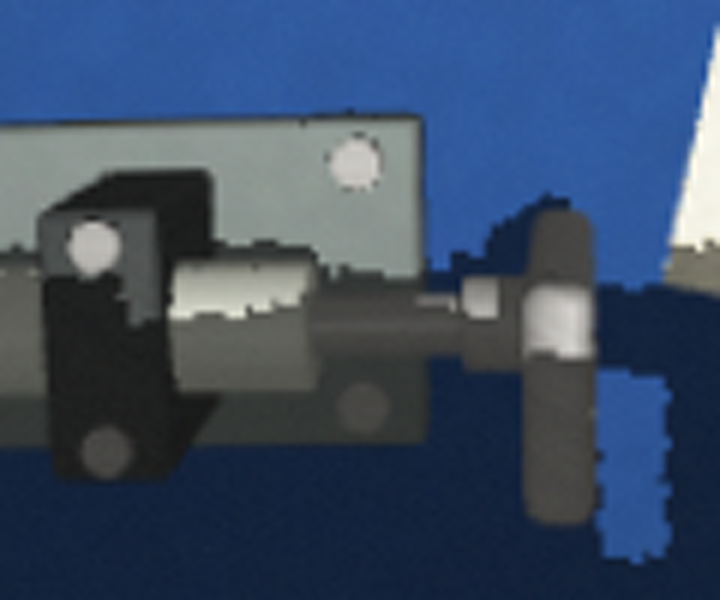

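```bash
python3 - <<'E'
from h import *
s=snap('wrist')
P={}
for n,p,z in(('A',(295.5,170),.012),('B',(295.8,223.5),.012),('tabtop',(318.3,210.8),.112),('t1',(318.3,186),.112),('t2',(318.3,236.5),.112),('mouth',(277.8,204),.056)): P[n]=ray(s,p,z)[:2];print(n,P[n].round(4))
d=P['B']-P['A'];g=np.arctan2(-d[0],d[1]);print(np.linalg.norm(d),np.degrees(g))
d=P['t2']-P['t1'];print(np.linalg.norm(d),np.degrees(np.arctan2(-d[0],d[1])))
g=np.radians(12.3);u=np.array([np.cos(g),np.sin(g)])
O=(P['A']+P['B'])/2-.015*u;O2=P['mouth']-.03*u
print('O',O.round(4),O2.round(4),'q',-(P['tabtop']-O)@u,-(P['tabtop']-O2)@u)
tp=ctrl.get_obs()['tool_pos'][:2];print('along,across',(P['tabtop']-tp)@u,(P['tabtop']-tp)@[-u[1],u[0]])
E
```

```text
A [0.5629 0.1566]
B [0.5513 0.2141]
tabtop [0.5334 0.1741]
t1 [0.5376 0.1543]
t2 [0.529  0.1952]
mouth [0.5711 0.1873]
0.05858901878778075 11.386929305732325
0.04180645121276706 11.774412926191882
O [0.5424 0.1821] [0.5418 0.1809] q 0.010516540491422165 0.009603830791834675
along,across 0.002428090149388178 -0.011771797252431493
```

Call:
{"api": "carry_out", "payload": {
  "deltas": [
    [[0.03, -0.012, 0, 0, 0.1], [0.03, -0.012, 0.2, 0, 0.1], [0.03, -0.012, 0.4, 0, 0.1], [0.03, -0.012, 0.5, 0, 0.1], [0.03, -0.012, 0.5, 0, 0.1]]
  ]
}}

```text
clock: 5.05
tool_pos: [0.5305, 0.1782, 0.1435]
orientation: [179.7, -0.1, -78.1]
force: [-0.9, 1.2, 0.0]
opening: 0.0534
gripper_force: 0.0
```

Call:
{"api": "carry_out", "payload": {
  "deltas": [
    [[0, 0, 0.15, 0, 0.1], [0, 0, 0.25, 0, 0.1], [0, 0, 0.35, 0, 0.1], [0, 0, 0.35, 0, 0.1]]
  ]
}}

```text
clock: 5.45
tool_pos: [0.5317, 0.1791, 0.0756]
orientation: [179.9, -0.1, -78.1]
force: [0.1, -0.2, -0.2]
opening: 0.0481
gripper_force: 0.0
```

```bash
python3 - <<'E'
from h import *
s=snap('scene')
a=s['color'][200:300,320:420,::-1]; b=snap('wrist')['color'][150:350,220:420,::-1]
cv2.imwrite('pics/p2.png',np.hstack([cv2.resize(a,(400,400),interpolation=cv2.INTER_CUBIC),cv2.resize(b,(400,400))]))
E
```

```text
(no output)
```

View pics/p2.png

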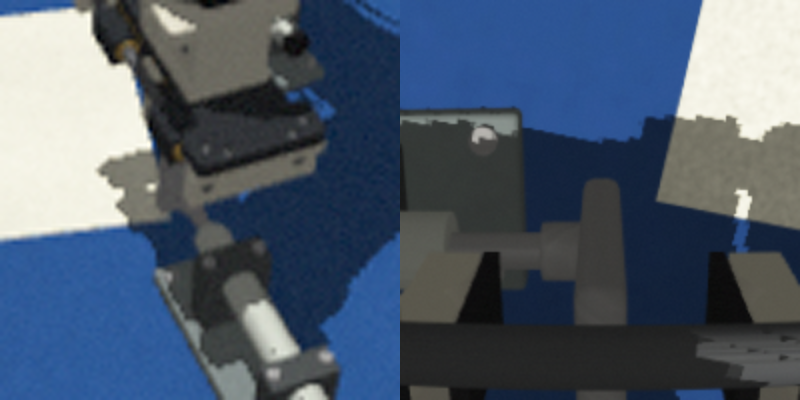

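In the wrist half, the tab at (600,250) stands between the two fingers at (460,290) and (750,290). I'll close the gripper.

Call:
{"api": "carry_out", "payload": {
  "deltas": [
    [[0, 0, 0, 0, -1], [0, 0, 0, 0, -1], [0, 0, 0, 0, -1], [0, 0, 0, 0, -1], [0, 0, 0, 0, -1]]
  ]
}}

```text
clock: 6.05
tool_pos: [0.5322, 0.1797, 0.0768]
orientation: [-180.0, 0.0, -78.1]
force: [0.7, 0.7, -0.3]
opening: 0.0137
gripper_force: 0.0
```

Call:
{"api": "carry_out", "payload": {
  "deltas": [
    [[0, 0, 0, 0, -1], [0, 0, 0, 0, -1]]
  ]
}}

```text
clock: 6.25
tool_pos: [0.5326, 0.1798, 0.0768]
orientation: [-180.0, -0.0, -78.0]
force: [2.5, -0.1, 0.6]
opening: 0.01
gripper_force: 30.0
```

Call:
{"api": "carry_out", "payload": {
  "deltas": [
    [[0, -0.01, 0, 0, -1], [0, -0.02, 0, 0, -1], [0, -0.03, 0, 0, -1], [0, -0.03, 0, 0, -1]]
  ]
}}

```text
clock: 6.65
tool_pos: [0.5381, 0.181, 0.0768]
orientation: [180.0, -0.0, -78.0]
force: [-2.1, 0.4, 5.6]
opening: 0.0095
gripper_force: 30.0
```

Call:
{"api": "carry_out", "payload": {
  "deltas": [
    [[0, -0.005, 0, 0, -1], [0, -0.01, 0, 0, -1], [0, -0.01, 0, 0, -1]]
  ]
}}

```text
clock: 6.95
tool_pos: [0.5398, 0.1814, 0.0768]
orientation: [180.0, -0.0, -78.0]
force: [-3.8, 0.5, 5.5]
opening: 0.0095
gripper_force: 30.0
```

Call:
{"api": "carry_out", "payload": {
  "deltas": [
    [[0, -0.005, 0, 0, -1], [0, -0.01, 0, 0, -1], [0, -0.01, 0, 0, -1]]
  ]
}}

```text
clock: 7.25
tool_pos: [0.5416, 0.1817, 0.0768]
orientation: [180.0, -0.0, -78.0]
force: [-3.4, 0.5, 6.9]
opening: 0.0099
gripper_force: 30.0
```

Call:
{"api": "carry_out", "payload": {
  "deltas": [
    [[0, -0.005, 0, 0, -1], [0, -0.01, 0, 0, -1], [0, -0.01, 0, 0, -1]]
  ]
}}

```text
clock: 7.55
tool_pos: [0.5433, 0.1821, 0.0768]
orientation: [179.9, -0.0, -78.1]
force: [-5.0, 0.9, 6.4]
opening: 0.0103
gripper_force: 30.0
```

Call:
{"api": "carry_out", "payload": {
  "deltas": [
    [[0, -0.005, 0, 0, -1], [0, -0.01, 0, 0, -1], [0, -0.01, 0, 0, -1]]
  ]
}}

```text
clock: 7.85
tool_pos: [0.5434, 0.1821, 0.0767]
orientation: [179.8, -0.0, -78.1]
force: [-14.5, 1.7, 13.8]
opening: 0.0097
gripper_force: 30.0
```

Call:
{"api": "carry_out", "payload": {
  "deltas": [
    [[0, -0.004, 0, 0, -1], [0, -0.004, 0, 0, -1], [0, -0.004, 0, 0, -1], [0, -0.004, 0, 0, -1]]
  ]
}}

```text
clock: 8.25
tool_pos: [0.5434, 0.1821, 0.0767]
orientation: [179.7, -0.0, -78.1]
force: [-17.2, 1.7, 15.1]
opening: 0.0099
gripper_force: 30.0
```

Call:
{"api": "carry_out", "payload": {
  "deltas": [
    [[0, 0.05, 0, 0, -1], [0, 0.1, 0, 0, -1], [0, 0.15, 0, 0, -1], [0, 0.2, 0, 0, -1], [0, 0.2, 0, 0, -1]]
  ]
}}

```text
clock: 8.75
tool_pos: [0.5083, 0.1745, 0.0768]
orientation: [-179.8, 0.0, -78.0]
force: [4.2, -0.9, -1.4]
opening: 0.0101
gripper_force: 30.0
```

Call:
{"api": "carry_out", "payload": {
  "deltas": [
    [[0, 0.03, 0, 0, -1], [0, 0.05, 0, 0, -1], [0, 0.07, 0, 0, -1], [0, 0.07, 0, 0, -1], [0, 0.07, 0, 0, -1]]
  ]
}}

```text
clock: 9.25
tool_pos: [0.496, 0.172, 0.0768]
orientation: [-179.8, 0.0, -78.0]
force: [11.6, -2.3, -5.1]
opening: 0.0098
gripper_force: 30.0
```

Call:
{"api": "carry_out", "payload": {
  "deltas": [
    [[0, 0.02, 0, 0, -1], [0, 0.04, 0, 0, -1], [0, 0.055, 0, 0, -1], [0, 0.055, 0, 0, -1], [0, 0.055, 0, 0, -1]]
  ]
}}

```text
clock: 9.75
tool_pos: [0.4858, 0.1698, 0.0768]
orientation: [-179.7, 0.0, -78.0]
force: [13.9, -3.7, -9.2]
opening: 0.0098
gripper_force: 30.0
```

```bash
python3 - <<'E'
from h import *
s=snap('scene');w=snap('wrist')
for n,q in(('s',s),('w',w)):
  for k in('long_mark','long_mouth'):
    for r in ctrl.spot_point(q,k): print(n,k,np.round(r['centre'],1),round(r['p'],2))
a=s['color'][210:290,330:410,::-1]; b=w['color'][150:290,200:340,::-1]
cv2.imwrite('pics/p3.png',np.hstack([cv2.resize(a,(400,400),interpolation=cv2.INTER_CUBIC),cv2.resize(b,(400,400),interpolation=cv2.INTER_CUBIC)]))
print(ctrl.get_obs()['tool_pos'])
E
```

```text
s long_mark [372.2 258.8] 0.77
s long_mark [221.4 271.7] 0.34
s long_mouth [485.2 173. ] 0.89
s long_mouth [368.6 257.7] 0.87
s long_mouth [369.8 185. ] 0.56
w long_mark [163.  271.4] 0.89
w long_mouth [167.  273.7] 0.57
[0.48574723 0.16975618 0.07680491]
```

View pics/p3.png

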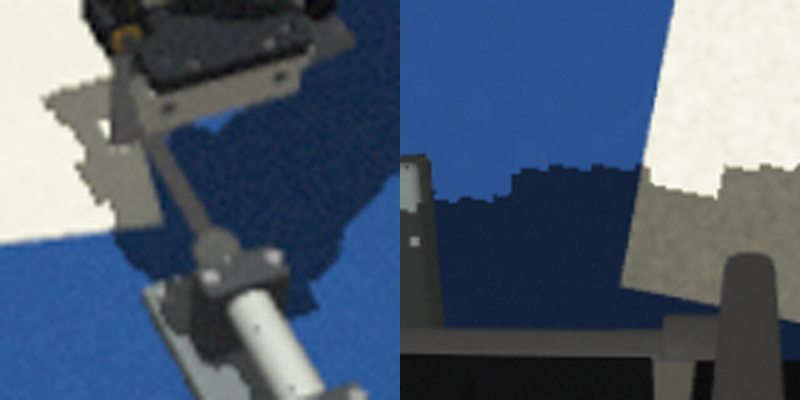

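Call:
{"api": "carry_out", "payload": {
  "deltas": [
    [[0, 0.005, 0, 0, -1], [0, 0.005, 0, 0, -1], [0, 0.005, 0, 0, -1], [0, 0.005, 0, 0, -1], [0, 0.005, 0, 0, -1]]
  ]
}}

```text
clock: 10.55
tool_pos: [0.4852, 0.1697, 0.0768]
orientation: [-179.7, 0.0, -78.0]
force: [17.4, -3.3, -9.1]
opening: 0.0101
gripper_force: 30.0
```

```bash
python3 - <<'E'
from h import *
w=snap('wrist')
b=w['color'][235:305,120:220,::-1]
cv2.imwrite('pics/p4.png',cv2.resize(cv2.convertScaleAbs(b,alpha=2),(800,560),interpolation=cv2.INTER_CUBIC))
o=ctrl.get_obs();print(o['tool_pos'],o['force'],o['gripper_force'])
E
```

```text
[0.48517958 0.16969299 0.07682825] [16.78637917 -4.99248009 -9.91157833] 29.993745982646942
```

View pics/p4.png

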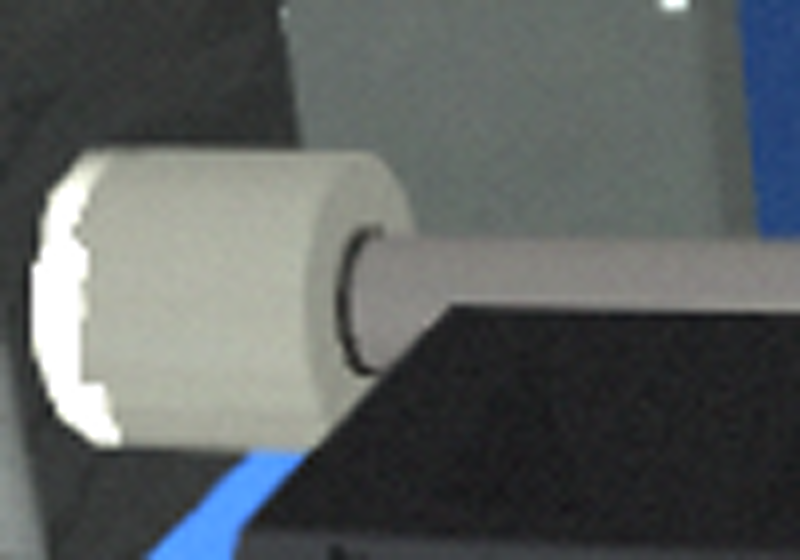

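The dark ring is just emerging at the barrel's mouth, at crop pixel (350,300). Joint travel is about 59.5 mm, and the grip is steady at 30 N. I'll hand it in.

```bash
python3 -c "
from plant import ctrl
print(ctrl.close_job())"
```

```text
the job is handed in; nothing more can be done
None
```

I pushed the long rod home to its stop, then drew it out about 59.5 mm so its ring sits at the barrel's mouth, and handed the job in with the gripper holding it at 30 N; the hand-in returned no verdict.

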